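# Prop the lid of the battery case open

## Task

Open the grey steel battery case so that packs can be loaded: lift the lid by its bow handle until it stands up by itself, swing the prop rod up out of its clip inside the case, then gently lower the lid onto it, so that the roller at the rod's end sits home in the closed end of the channel inside the lid and the lid leans on the rod. Leave the things lying round the case where they are.

Things in the scene. Friction and masses are not known exactly. Their poses are not given: they have to be found in the camera images.
- case: Open-topped grey sheet steel case with hinged lid, fixed to the bench. 205 mm deep (own x), 240 wide (y), rim 80 high. Origin: centre of its underside; x points from the front (handle) to the rear (hinge), y to the left seen from the front, z up. Walls 3 mm. Black foam, packs and bays (up to 45 mm high) fill y > -0.02; the rod lies in the open lane y -0.117 to -0.02, its floor at z 0.006.
- lid (a joint): Lid angle, rad: 0 shut, grows as the front edge rises, stop at 1.31. Hinge axis along case y at case x 0.1025, z 0.080. Stiff, damped hinge: above about 1.22 the lid stays when let go, below 1.15 it sinks shut at up to 1 rad/s. About 9 N at the handle lift it. Above 1.22 it is clear of the whole swing of the rod. Leaning on the seated rod it reads about 0.97.
- lid_handle (a point): Middle of the grip of the lid's bow handle: a dark round bar 10 mm thick, 96 mm long along case y, held by two side legs 110 mm apart. It stands 39 mm in front of the lid's front edge, in the lid's plane, so 248 mm from the hinge axis and 3 mm below its level when shut (case x -0.1455, y 0, z 0.077). The bar may turn between the fingers while the lid swings.
- prop_rod (a joint): Prop rod angle, rad: 0 lying level in its clip, roller end to the rear; grows as that end rises and swings to the front; range 0 to 1.5. Pivot axis along case y at case x -0.0795, z 0.056. About 2 N at rod_grip pull it out of the clip; its stiff pivot then holds it where it is left. Seated it reads 1.03. Left at 0.8 to 1.02, the lid's channel catches the roller as the lid sinks and rolls it home; past 1.06 it misses.
- rod_grip (a point): Point on the axis of the aluminium prop rod (round, 8 mm thick) at which to grip it, 110 mm from its pivot. The rod lies along case x at case y -0.066, 24 mm below the rim, with at least 46 mm free on both sides; its sprung clip (16 mm long, 20 wide) stands 45 mm from the pivot. In the clip the point is at case x 0.0305, y -0.066, z 0.056.
- rod_end (a point): Centre of the black roller (14 mm across, 12 mm wide, axis along case y) in the fork at the free end of the prop rod, 170 mm from the rod's pivot. In the clip it lies at case x 0.0905, y -0.066, z 0.056.
- slot_seat (a point): Where the roller's centre lies when home in the channel: inside the lid, 154 mm from the hinge axis, 9 mm below the lid's underside, at case y -0.066. The steel channel runs from here 70 mm towards the hinge, 22 mm wide between its cheeks, open towards the case; its closed end (a wall 16 mm high, 6 thick) begins 7 mm beyond this point towards the handle.
- charged_pack: Grey drone battery 74x41x28 mm lying right of the case, not to be moved. Origin: centre of its underside.
- motor: Small black motor with short wires, 23x35x16 mm, standing right of the case, not to be moved. Origin: centre of its underside.
- dish: Round metal dish with screws, 66 mm across, 13 high, in front and to the right of the battery, not to be moved. Origin: centre of its underside.
- brush: Black brush 16x128x24 mm lying along the left wall of the case, not to be moved. Origin: centre of its underside.

How it is judged:
On the way, in this order (a step that is already met when the one before it is completed fails the run):
1. the lid has been raised clear of the rod's swing (past 1.15 rad) (value of joint lid above 1.15 rad), for 0.2 s.
2. the prop rod has been swung up (past 0.5 rad) under the standing lid (value of joint prop_rod above 0.5 rad and value of joint lid above 1.1 rad), for 0.2 s.
At the end, for the whole second after the job is handed in: The lid is at rest, leaning on the prop rod at 0.90 to 1.03 rad, with the roller home in the closed end of the channel: its centre within 6 mm of slot_seat (distance between rod_end and slot_seat below 0.006 m and value of joint lid between 0.9 and 1.03 rad and velocity of joint lid between -0.03 and 0.03 rad/s); the robot touches nothing.
It fails at once if the lid came down faster than 1.3 rad/s (velocity of joint lid below -1.3 rad/s).
It fails at once if the battery, motor, dish or brush beside the case was moved more than 20 mm (distance of any of charged_pack, motor, dish, brush from where it was at the start of the episode above 0.02 m).
It also fails if it takes over 56 s, if anything falls off the work surface, if the arm or the gripper's body presses on something with over 40 N, if the wrist force passes 120 N, or if a joint passes its speed limit or range.

## Robot

A 7-joint arm with a two-finger parallel gripper is mounted at the origin on a cart in front of the work surface, level with it; the furniture and walls round the work are solid. World frame = base frame: x ahead of the robot, y to its left, z up, the work surface at z = 0. Lengths are in m, angles in rad, forces in N, time in s.
With the tool pointing down it reaches from about 0.425 to 0.95 m from the base axis. Payload 16.7 kg.
Tool frame: the origin (TCP) lies between the finger pads; the fingertips stand tips_ahead ahead of it and the grasp point (between the pads) lies 6 mm ahead of it (tips_ahead is the distance from the TCP to the fingertips, in m); z points along the fingers, y is the line along which they close (so a half turn about z gives the same grasp; the last joint's range is limited). The gripper opens to 94 mm and grips with 3 to 60 N. Pads are 16 mm wide; open, the fingers measure 119 mm over their backs; the gripper's body (75 mm by 177 mm) begins 78 mm behind the grasp point.
Start: joints at [1.194, 0.426, 0.074, 1.606, -0.034, 1.111, -0.067], TCP at [0.152, -0.658, 0.23] pointing down, gripper open.
Joint ranges: [-2.85, 2.85], [-0.5, 2.14], [-1.23, 1.37], [0.21, 2.46], [-1.02, 4.16], [0.16, 2.05], [-2.73, 2.73]. Speed limits (rad/s): [1.89, 1.89, 2.39, 2.39, 3.01, 3.01, 3.01].

## Interface

Orientations are given as a unit quaternion [w, x, y, z].
In Python, from plant import * gives the robot as it stands. The module is installed in compiled form; this text tells all that it offers.
- The arm moves only by the tool drive_tool, never from a script. Its arguments are lists of equal length, an entry for each row: "fingers": the opening, from -1 (shut) to 1 (fully open), so that 0 is half open; "slide": the shift along the tool's x, y, z in mm, a list of three; "turn": the turn about the tool's z in rad. In form: {"fingers": [fingers, ...], "slide": [[dx, dy, dz], ...], "turn": [turn, ...]}. A call has 1 to 8 rows; each row is the pose to reach, as a shift and turn from the pose commanded when the call began, along the tool's axes at that moment; what a row does not reach only later rows make up. A row lasts 1/8 s, in which the tool goes at most 62.5 mm and 10.7 degrees, less where a joint would pass 70% of its speed; a pose out of reach is approached as far as the arm can. A call with a gripper value outside its range is refused whole. The fingers move at their own pace and stop on an object; "force" is the grip in N (left out, the last holds). Time passes only in rows, so rows that repeat a pose let the fingers close. It gives the time, the measured TCP pose, the force, the opening and the grip force at its end, in the units of the state.
- get_state(): the state, without advancing time (a new reading comes with each control period).
- snapshot(name): name is "side" or "top" or "wrist"; returns (picture, depth): 480x640x3 uint8, red, green, blue; 480x640 float32, m along the optical axis (not along the pixel's ray), 0 where there is no reading.
- camera_model(name): a dict with "mtx" (3x3 intrinsics, pixels), "k1" (the pictures are not rectified: a ray, as slopes to the right and down, at radius r is drawn at 1 + k1 r^2 times it, then the intrinsics apply), "view" (4x4, takes a point from world to camera coordinates). Camera axes: x right, y down, z forward; pixel columns grow to the right and rows downward; lengths in m; the calibration is good to about 2 mm. A picture is of the moment at which its call begins: read the wrist's pose just before it. camera_model takes no time and is no camera call; for the wrist camera it gives the pose at the moment of the call.
- job_done(): hands the job in; it is judged then, once.
The state is a dict: "time_s": time; "joints": joint angles; "qd": joint speeds; "joint_efforts": joint torques, N m; "eef_pos": TCP position; "tcp_rot": TCP orientation; "ft_force": force on the tool from outside, world axes, zero at the start; "ft_torque": the same for the moment, N m; "finger_gap": opening from 0.0 (shut) to 1.0 (fully open); "grasp_force": force on a finger pad.
Only numpy, scipy, OpenCV 4.12 (cv2) and the standard library are available. Lean on these libraries where they do the work, as an engineer would, in place of code of your own. Each camera call takes 0.05 s, during which the arm holds its last target. There are 200 camera calls.

## Working session

There is one attempt and no reset: what is moved stays moved. The work goes in short steps, Python scripts to look and compute and a tool call to move; the robot and the scene stay as the last step left them, time stands still between calls to the robot, and variables do not carry over. Pictures are saved under pics/ and viewed, at most 11 in all, crops included, and the job is handed in when it is done.

Besides the shell and the picture viewer there is one more tool, called after "Emit:" by a JSON object that holds its "op" and its "data", one argument or row to a line. drive_tool: Moves the arm, as the interface text tells. Its arguments: {"type":"object","properties":{"fingers":{"type":"array","items":{"type":"number"}},"slide":{"type":"array","items":{"type":"array","items":{"type":"number"}}},"turn":{"type":"array","items":{"type":"number"}},"force":{"type":"number"}},"required":["fingers","slide","turn"]}

```bash
mkdir -p pics; cat > h.py <<'E'
from plant import *
import numpy as np, cv2
from scipy.spatial.transform import Rotation as R
def tR(s=None):
    s=s or get_state(); w,x,y,z=s["tcp_rot"]; return R.from_quat([x,y,z,w]).as_matrix()
def cloud(name):
    m=camera_model(name); p,d=snapshot(name); K=np.array(m["mtx"]); V=np.array(m["view"])
    v,u=np.mgrid[0:480,0:640].astype(float)
    a=np.stack([(u-K[0,2])/K[0,0],(v-K[1,2])/K[1,1]],-1); b=a.copy()
    for _ in range(8): b=a/(1+m["k1"]*(b**2).sum(-1,keepdims=True))
    c=np.concatenate([b,np.ones((480,640,1))],-1)*d[...,None]
    W=(c-V[:3,3])@V[:3,:3]; W[d==0]=np.nan
    return p,d,W
E
python3 - <<'E'
from h import *
s=get_state(); print({k:np.round(v,3) for k,v in s.items()}); print(tR(s).round(3))
for n in("side","top"):
    p,d,W=cloud(n); np.savez(n+".npz",p=p,W=W); cv2.imwrite(f"pics/{n}0.png",p[...,::-1]); m=camera_model(n); V=np.array(m["view"]); print(n,(-V[:3,:3].T@V[:3,3]).round(3),V[:3,:3].round(2).tolist(),m["k1"],(d>0).mean())
E
```

```text
{'time_s': np.float64(0.0), 'joints': array([ 1.195,  0.427,  0.074,  1.607, -0.034,  1.111, -0.067]), 'qd': array([-0.   , -0.   , -0.001, -0.   ,  0.001, -0.001, -0.   ]), 'joint_efforts': array([ 0.0000e+00, -9.3582e+01,  3.6660e+00, -4.5419e+01, -4.9000e-02,
        2.0000e-02,  0.0000e+00]), 'eef_pos': array([ 0.152, -0.657,  0.23 ]), 'tcp_rot': array([-0.001,  0.994,  0.113, -0.   ]), 'ft_force': array([ 0.886, -0.345,  0.13 ]), 'ft_torque': array([0.02 , 0.073, 0.062]), 'grasp_force': np.float64(0.0), 'finger_gap': np.float64(0.998)}
[[ 0.974  0.225 -0.   ]
 [ 0.225 -0.974  0.001]
 [-0.    -0.001 -1.   ]]
side [ 0.283 -0.663  0.554] [[0.93, -0.37, -0.02], [-0.21, -0.48, -0.85], [0.3, 0.8, -0.52]] -0.05210315123388846 0.9960221354166666
top [0.387 0.12  1.084] [[-0.02, -1.0, 0.02], [-0.99, 0.01, -0.15], [0.15, -0.02, -0.99]] -0.012783709845506154 0.9959765625
```

```bash
ls pics
```

```text
side0.png
top0.png
```

View pics/side0.png

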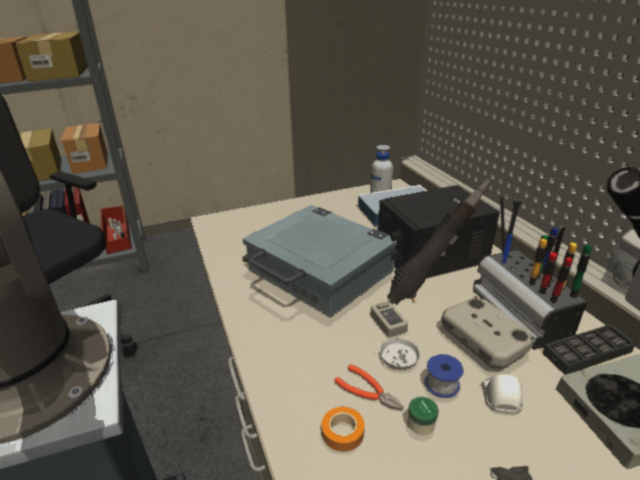

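View pics/top0.png

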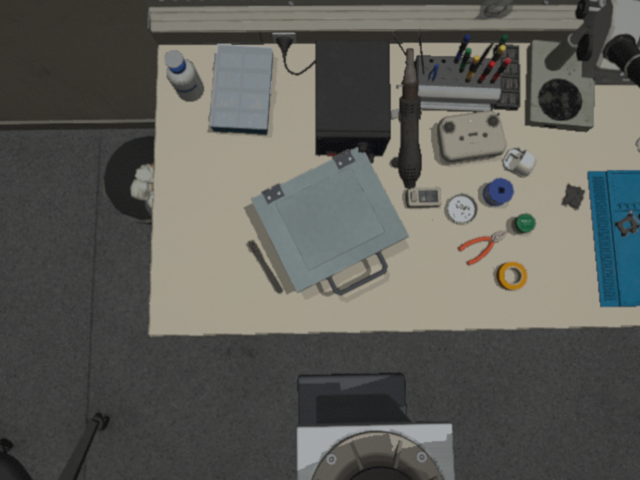

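The top view shows the shut lid with corners near (252,205), (365,150), (408,237) and (297,290). The handle bar is at about (360,277), the dish at (461,208), the battery at (423,197) and the brush at (264,265).

```bash
python3 - <<'E'
from h import *
f=np.load("top.npz"); W=f["W"]; p=f["p"]
# lid top
roi=np.zeros((480,640),bool); roi[140:310,240:420]=1
z=W[...,2]
for lo in (0.06,0.07,0.075,0.08,0.085,0.09): print(lo,(roi&(z>lo)&(z<lo+.005)).sum())
L=roi&(z>0.074)&(z<0.1)&(p.max(-1)>85)
L=cv2.morphologyEx(L.astype(np.uint8),cv2.MORPH_OPEN,np.ones((9,9)))
n,l,st,c=cv2.connectedComponentsWithStats(L); k=1+np.argmax(st[1:,4]); L=l==k
P=W[L]; print("lid z",np.median(P[:,2]))
r=cv2.minAreaRect((P[:,:2]*1000).astype(np.float32)); print(r); print(cv2.boxPoints(r).round())
print("handle depth pts"); 
for v,u in ((277,360),(289,345),(283,357),(277,371),(272,383),(262,383),(285,335)): print(u,v,W[v,u].round(3),p[v,u])
# surroundings heights
for nm,(a,b,c2,d) in dict(box=(45,150,320,388),iron=(60,185,400,420),pack=(187,208,408,440),dish=(195,222,447,476),brush=(242,290,248,283)).items():
    q=W[a:b,c2:d].reshape(-1,3); q=q[q[:,2]>0.008]; print(nm,np.nanpercentile(q,[2,50,98],axis=0).round(3).tolist())
E
```

```text
0.06 74
0.07 119
0.075 275
0.08 7207
0.085 6207
0.09 218
lid z 0.08486970191091434
((569.8247680664062, 86.5698471069336), (212.21849060058594, 250.4307861328125), 25.520727157592773)
[[420. 154.]
 [528. -72.]
 [720.  19.]
 [612. 245.]]
handle depth pts
360 277 [ 0.455  0.02  -0.002] [107 103  92]
345 289 [0.427 0.058 0.081] [65 66 67]
357 283 [0.438 0.034 0.08 ] [62 64 67]
371 277 [0.449 0.007 0.084] [66 68 72]
383 272 [ 0.459 -0.018  0.08 ] [67 69 72]
383 262 [ 0.479 -0.018  0.086] [67 70 72]
335 285 [0.435 0.078 0.081] [98 95 90]
box [[0.717, -0.03, 0.079], [0.801, 0.035, 0.135], [0.907, 0.1, 0.139]]
iron [[0.65, -0.106, 0.051], [0.744, -0.072, 0.127], [0.89, -0.054, 0.209]]
pack [[0.603, -0.151, 0.012], [0.622, -0.117, 0.024], [0.642, -0.085, 0.034]]
dish [[0.571, -0.232, 0.008], [0.609, -0.216, 0.011], [0.629, -0.171, 0.018]]
brush [[0.434, 0.181, 0.009], [0.498, 0.213, 0.013], [0.529, 0.254, 0.086]]
```

Emit:
{"op": "drive_tool", "data": {
  "fingers": [1, 1, 1, 1, 0, 0, 0, -0.4],
  "slide": [
    [50, -30, 0],
    [100, -62, 0],
    [150, -95, 0],
    [200, -130, 0],
    [250, -160, 0],
    [300, -190, 0],
    [335, -215, 0],
    [359, -232, 0]
  ],
  "turn": [-0.18, -0.36, -0.54, -0.72, -0.9, -1.08, -1.26, -1.44]
}}

```text
time_s: 1.1
eef_pos: [0.4507, -0.3489, 0.2303]
tcp_rot: [-0.0, 0.669, 0.743, 0.0]
ft_force: [-0.6, -0.8, -0.4]
finger_gap: 0.609
grasp_force: 0.0
```

```bash
cat >> h.py <<'E'
C=np.array([.570,.0866]); A=np.radians(25.5); Z0=0.0
def rep(goal=None):
    s=get_state(); Rt=tR(s); e=np.array(s["eef_pos"]); print("t",round(s["time_s"],2),"eef",e.round(4),"J",np.round(s["joints"],2),"F",np.round(s["ft_force"],1),"gap",round(float(s["finger_gap"]),3),"gf",round(float(s["grasp_force"]),1))
    a=np.array([np.cos(A),np.sin(A)]); y=Rt[:2,1]; print("turn needed",round(-np.arctan2(y[0]*a[1]-y[1]*a[0],y@a),3))
    c=e-np.r_[C,Z0]; print("case xyz of TCP",np.round([c[:2]@a,c[1]*a[0]-c[0]*a[1],c[2]],4))
    if goal is not None:
        g=np.r_[C+a*goal[0]+np.array([-a[1],a[0]])*goal[1],goal[2]+Z0]; print("slide mm",(Rt.T@(g-e)*1000).round(1))
E
python3 -c "
from h import *
rep([-.1455,0,.23])"
```

```text
t 1.1 eef [ 0.4507 -0.3489  0.2303] J [ 0.85  0.28 -0.36  1.83  0.11  1.06  0.55] F [-0.6 -0.8 -0.4] gap 0.609 gf 0.0
turn needed -0.341
case xyz of TCP [-0.2952 -0.3417  0.2303]
slide mm [372.1  26.7   0.5]
```

Emit:
{"op": "drive_tool", "data": {
  "fingers": [-0.4, -0.4, -0.4, -0.4, -0.4, -0.4, -0.4, -0.4],
  "slide": [
    [55, 4, 0],
    [110, 8, 0],
    [165, 12, 0],
    [220, 16, 0],
    [275, 20, 0],
    [330, 24, 0],
    [372, 27, 0],
    [372, 27, 0]
  ],
  "turn": [-0.17, -0.34, -0.34, -0.34, -0.34, -0.34, -0.34, -0.34]
}}

```text
time_s: 2.1
eef_pos: [0.4404, 0.0246, 0.2306]
tcp_rot: [0.0, 0.535, 0.845, 0.0]
ft_force: [-0.4, -0.1, 0.8]
finger_gap: 0.302
grasp_force: 0.0
```

```bash
python3 -c "
from h import *
rep([-.1455,0,.23])
p,d,W=cloud('wrist'); np.savez('w1.npz',p=p,W=W); cv2.imwrite('pics/w1.png',p[...,::-1])"
```

```text
t 2.1 eef [0.4404 0.0246 0.2306] J [ 0.48  0.08 -0.7   2.07  0.06  1.01  0.18] F [-0.4 -0.1  0.8] gap 0.302 gf 0.0
turn needed -0.004
case xyz of TCP [-1.437e-01 -1.000e-04  2.306e-01]
slide mm [ 0.1 -1.8  0.6]
```

View pics/w1.png

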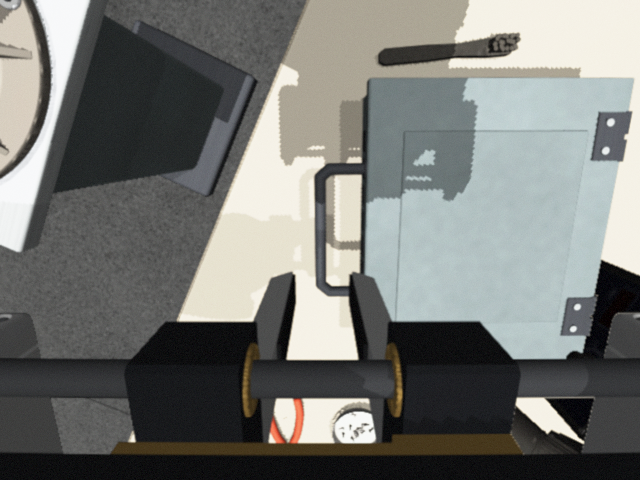

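The wrist view shows the bow handle upright, with its bar at (321,230) and legs at rows 168 and 291. It lines up with the gap between the fingers at columns 293–352.

```bash
python3 - <<'E'
from h import *
f=np.load("w1.npz"); W=f["W"]; p=f["p"]
a=np.array([np.cos(A),np.sin(A)]); 
X=(W[...,:2]-C)@a; Y=(W[...,:2]-C)@np.array([-a[1],a[0]]); z=W[...,2]
for v in (185,200,230,260,275):
    m=(z[v]>.06)&(np.arange(640)>300)&(np.arange(640)<345); u=np.where(m)[0]; print(v,u.min(),u.max(),"X",X[v,u].mean().round(4),np.ptp(X[v,u]).round(4),"Y",Y[v,u].mean().round(4),"z",z[v,u].max().round(4))
for v in (150,310): # lid front edge
    u=np.where((z[v]>.078)&(np.arange(640)>340)&(np.arange(640)<420))[0]; print("edge",v,X[v,u[:2]].round(4),Y[v,u[0]].round(4))
for u in (340,350):
    v=np.where((z[:,u]>.06)&(np.arange(480)>150)&(np.arange(480)<320))[0]; g=np.split(v,np.where(np.diff(v)>3)[0]+1); print("legs",u,[(Y[q,u].mean().round(4),q.min(),q.max()) for q in g if len(q)>3])
for u in (450,550):
    v=np.where((z[:,u]>.075)&(np.arange(480)<330))[0]; print("left edge",u,v.min(),Y[v[0],u].round(4),"rear z",z[v[20],u].round(4))
v=260;u=np.where(z[v]>.078)[0]; print("rear",X[v,u.max()].round(4),u.max())
E
```

```text
185 314 325 X -0.1465 0.0093 Y 0.0412 z 0.082
200 314 325 X -0.1466 0.0094 Y 0.0285 z 0.0816
230 314 325 X -0.1468 0.0096 Y 0.0024 z 0.0813
260 315 325 X -0.1465 0.0089 Y -0.0247 z 0.0818
275 315 325 X -0.1466 0.009 Y -0.0388 z 0.0808
edge 150 [-0.1075 -0.1071] 0.0695
edge 310 [-0.1308 -0.1309] -0.0062
legs 340 [(np.float64(0.0547), np.int64(163), np.int64(174)), (np.float64(-0.0544), np.int64(286), np.int64(296))]
legs 350 [(np.float64(0.0546), np.int64(163), np.int64(174)), (np.float64(0.001), np.int64(274), np.int64(315))]
left edge 450 78 0.1239 rear z 0.0829
left edge 550 77 0.1247 rear z 0.0831
rear 0.1022 600
```

Emit:
{"op": "drive_tool", "data": {
  "fingers": [-0.4, -0.4, -0.4, -0.4, -0.4, -1, -1, -1],
  "slide": [
    [0, -3, 40],
    [0, -3, 80],
    [0, -3, 115],
    [0, -3, 138],
    [0, -3, 147],
    [0, -3, 147],
    [0, -3, 147],
    [0, -3, 147]
  ],
  "turn": [0, 0, 0, 0, 0, 0, 0, 0],
  "force": 30
}}

```text
time_s: 3.15
eef_pos: [0.4402, 0.0212, 0.0849]
tcp_rot: [0.002, 0.537, 0.843, 0.002]
ft_force: [8.7, 4.5, -7.5]
finger_gap: 0.095
grasp_force: 30.0
```

```bash
sed -i 's/^C=.*/C=np.array([.5691,.0862]); A=np.radians(25.5); Z0=0.0/' h.py; python3 - <<'E'
from h import *
rep()
# handle arc in (case x, z) of bar; printed as slide from shut pose
r=np.hypot(.248,.003); a0=np.arctan2(-.003,.248)
for q in np.arange(0.1,1.31,.1): print(round(q,2),"dy %.0f dz %.0f"%((.248-r*np.cos(q+a0))*1e3,-(r*np.sin(q+a0)+.003)*1e3))
E
```

```text
t 3.15 eef [0.4402 0.0212 0.0849] J [ 0.38  0.31 -0.65  2.22  0.3   0.69 -0.04] F [ 8.7  4.5 -7.5] gap 0.095 gf 30.0
turn needed -0.009
case xyz of TCP [-0.1443 -0.0032  0.0849]
0.1 dy 1 dz -25
0.2 dy 4 dz -49
0.3 dy 10 dz -73
0.4 dy 18 dz -97
0.5 dy 29 dz -119
0.6 dy 42 dz -141
0.7 dy 56 dz -160
0.8 dy 73 dz -179
0.9 dy 91 dz -195
1.0 dy 111 dz -210
1.1 dy 133 dz -223
1.2 dy 155 dz -233
1.3 dy 179 dz -241
```

Emit:
{"op": "drive_tool", "data": {
  "fingers": [-1, -1, -1, -1, -1, -1, -1, -1],
  "slide": [
    [0, 1, -12],
    [0, 2, -30],
    [0, 4, -49],
    [0, 10, -73],
    [0, 18, -97],
    [0, 29, -119],
    [0, 42, -141],
    [0, 56, -160]
  ],
  "turn": [0, 0, 0, 0, 0, 0, 0, 0]
}}

```text
time_s: 4.15
eef_pos: [0.4896, 0.045, 0.2447]
tcp_rot: [0.001, 0.537, 0.843, 0.001]
ft_force: [14.4, 6.0, -24.4]
finger_gap: 0.097
grasp_force: 30.0
```

```bash
python3 - <<'E'
from h import *
rep([.1025-.248*np.cos(1.25),-.0005,.080+.248*np.sin(1.25)+.003])
E
```

```text
t 4.15 eef [0.4896 0.045  0.2447] J [ 0.43  0.17 -0.72  1.96  0.13  1.06  0.1 ] F [ 14.4   6.  -24.4] gap 0.097 gf 30.0
turn needed -0.009
case xyz of TCP [-0.0895 -0.003   0.2447]
slide mm [  3.5 114.  -73.3]
```

Emit:
{"op": "drive_tool", "data": {
  "fingers": [-1, -1, -1, -1, -1, -1, -1, -1],
  "slide": [
    [0, 17, -19],
    [0, 35, -35],
    [0, 55, -50],
    [0, 77, -63],
    [0, 99, -73],
    [0, 111, -77],
    [0, 115, -78],
    [0, 115, -78]
  ],
  "turn": [0, 0, 0, 0, 0, 0, 0, 0]
}}

```text
time_s: 5.15
eef_pos: [0.5929, 0.0943, 0.3248]
tcp_rot: [0.001, 0.537, 0.844, 0.001]
ft_force: [-9.4, 2.3, 23.3]
finger_gap: 0.093
grasp_force: 30.1
```

```bash
python3 - <<'E'
from h import *
rep()
s=get_state(); a=np.array([np.cos(A),np.sin(A)]); e=s["eef_pos"]; x=(np.array(e[:2])-C)@a
print("lid",np.arctan2(e[2]-.006-.080,.1025-x)+.012)
E
```

```text
t 5.15 eef [0.5929 0.0943 0.3248] J [ 0.3   0.31 -0.71  1.63  0.21  1.28 -0.01] F [-9.4  2.3 23.3] gap 0.093 gf 30.1
turn needed -0.008
case xyz of TCP [ 0.025  -0.0029  0.3248]
lid 1.2688370708650165
```

Emit:
{"op": "drive_tool", "data": {
  "fingers": [-1, -1, -1, -0.5, -0.3, -0.2, -0.2, -0.2],
  "slide": [
    [0, 4, -1],
    [0, 8, -2],
    [0, 8, -2],
    [0, 8, -2],
    [0, 8, -2],
    [0, 8, -20],
    [0, 8, -50],
    [0, 8, -80]
  ],
  "turn": [0, 0, 0, 0, 0, 0, 0, 0]
}}

```text
time_s: 6.15
eef_pos: [0.6001, 0.0963, 0.4037]
tcp_rot: [0.0, 0.537, 0.843, 0.0]
ft_force: [0.3, -0.8, 0.2]
finger_gap: 0.401
grasp_force: 0.0
```

```bash
python3 - <<'E'
from h import *
rep()
p,d,W=cloud("side"); np.savez("s2.npz",p=p,W=W); cv2.imwrite("pics/s2.png",p[...,::-1])
E
```

```text
t 6.15 eef [0.6001 0.0963 0.4037] J [ 0.3   0.28 -0.72  1.49  0.19  1.44  0.01] F [ 0.3 -0.8  0.2] gap 0.401 gf 0.0
turn needed -0.009
case xyz of TCP [ 0.0324 -0.0043  0.4037]
```

View pics/s2.png

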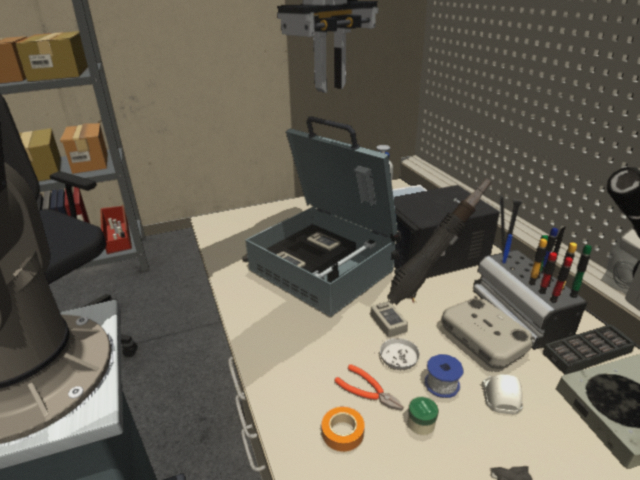

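Emit:
{"op": "drive_tool", "data": {
  "fingers": [-0.2, -0.2, -0.2, -0.2, -0.2, -0.2, -0.2, -0.2],
  "slide": [
    [-10, -20, 0],
    [-20, -40, 0],
    [-35, -60, 0],
    [-50, -80, 0],
    [-62, -90, 0],
    [-62, -90, 0],
    [-62, -90, 0],
    [-62, -90, 0]
  ],
  "turn": [-0.18, -0.36, -0.54, -0.72, -0.9, -1.08, -1.26, -1.44]
}}

```text
time_s: 7.2
eef_pos: [0.5448, 0.0021, 0.4026]
tcp_rot: [0.0, -0.155, 0.988, -0.0]
ft_force: [-0.1, 0.5, 0.1]
finger_gap: 0.399
grasp_force: 0.0
```

Emit:
{"op": "drive_tool", "data": {
  "fingers": [-0.2, -0.2, -0.2, -0.2],
  "slide": [
    [0, 0, 30],
    [0, 0, 70],
    [0, 0, 120],
    [0, 0, 120]
  ],
  "turn": [-0.14, -0.14, -0.14, -0.14]
}}

```text
time_s: 7.7
eef_pos: [0.5435, 0.0017, 0.28]
tcp_rot: [-0.002, -0.221, 0.975, 0.001]
ft_force: [0.2, 0.2, 0.9]
finger_gap: 0.4
grasp_force: 0.0
```

```bash
python3 - <<'E'
from h import *
A+=np.pi/2
import h; h.A=A-np.pi/2; rep([-.0575,-.066,.284])
p,d,W=cloud("wrist"); np.savez("w3.npz",p=p,W=W); cv2.imwrite("pics/w3.png",p[...,::-1])
p,d,W=cloud("side"); np.savez("s3.npz",p=p,W=W); cv2.imwrite("pics/s3.png",p[...,::-1])
E
```

```text
t 7.7 eef [0.5435 0.0017 0.28  ] J [ 0.62  0.27 -0.88  1.8   0.23  1.18  1.69] F [0.2 0.2 0.9] gap 0.4 gf 0.0
turn needed 1.571
case xyz of TCP [-0.0595 -0.0652  0.28  ]
slide mm [-2.  -0.8 -4. ]
```

View pics/w3.png

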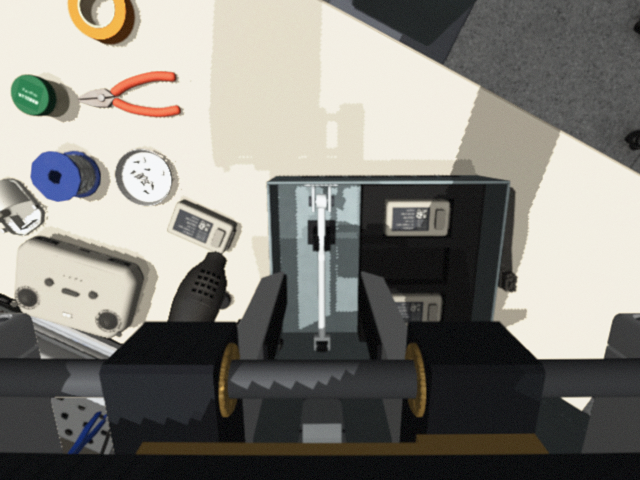

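View pics/s3.png

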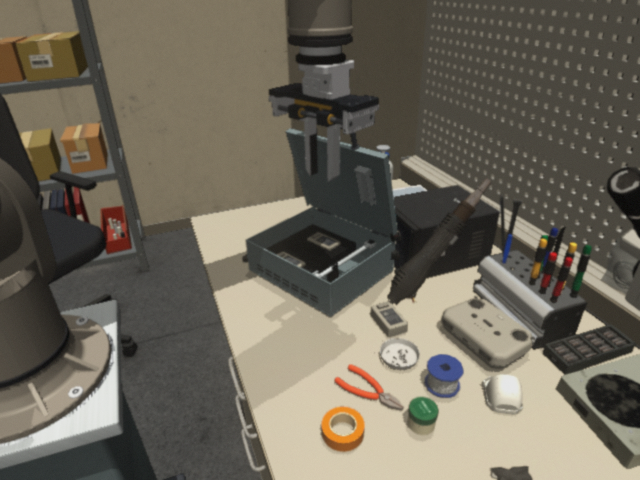

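The wrist view shows the rod at column 321, with its pivot at row 202, the black clip at rows 221–249 and the roller at row 343. The side view shows the lid standing. The wide wrist link sits about 170 mm above the pads, so I'll grip close to the pivot, in front of the clip, to stay clear of the lid.

```bash
python3 - <<'E'
from h import *
f=np.load("w3.npz"); W=f["W"]; p=f["p"]
a=np.array([np.cos(A),np.sin(A)]); 
X=(W[...,:2]-C)@a; Y=(W[...,:2]-C)@np.array([-a[1],a[0]]); z=W[...,2]
for v in list(range(194,262,4))+[290,320,342]:
    u=np.where((z[v]>.04)&(z[v]<.075)&(np.arange(640)>290)&(np.arange(640)<350))[0]
    if len(u): print(v,u.min(),u.max(),"X",X[v,u].mean().round(4),"Y",Y[v,u].min().round(4),Y[v,u].max().round(4),"z",z[v,u].max().round(4),p[v,321])
E
```

```text
194 311 330 X -0.0864 Y -0.0765 -0.057 z 0.0635 [166 170 168]
198 308 333 X -0.0827 Y -0.0798 -0.0538 z 0.064 [244 245 245]
202 308 333 X -0.0786 Y -0.0798 -0.0537 z 0.0642 [247 247 248]
206 309 332 X -0.0741 Y -0.079 -0.0547 z 0.0636 [229 230 229]
210 311 330 X -0.07 Y -0.0767 -0.0569 z 0.0636 [246 247 248]
214 317 324 X -0.0653 Y -0.0705 -0.0631 z 0.059 [245 247 248]
218 317 324 X -0.0611 Y -0.0705 -0.0631 z 0.059 [246 247 248]
222 317 324 X -0.0568 Y -0.0706 -0.0631 z 0.0604 [246 247 248]
226 317 324 X -0.0523 Y -0.0706 -0.0631 z 0.0585 [246 246 248]
230 317 324 X -0.0481 Y -0.0706 -0.0631 z 0.0595 [247 248 249]
234 312 329 X -0.0424 Y -0.0762 -0.0575 z 0.0593 [247 248 249]
238 312 329 X -0.0397 Y -0.0762 -0.0575 z 0.0634 [247 248 249]
242 312 329 X -0.0361 Y -0.0758 -0.0579 z 0.0684 [247 248 249]
246 312 329 X -0.0317 Y -0.0758 -0.0579 z 0.0685 [242 245 244]
250 312 329 X -0.0273 Y -0.0758 -0.0579 z 0.0678 [242 245 244]
254 318 324 X -0.0215 Y -0.0696 -0.0631 z 0.0613 [242 243 243]
258 318 324 X -0.0169 Y -0.0696 -0.0631 z 0.0593 [245 247 248]
290 318 324 X 0.0205 Y -0.0698 -0.063 z 0.0596 [239 242 241]
320 318 324 X 0.0571 Y -0.0699 -0.063 z 0.0596 [239 241 240]
342 314 329 X 0.085 Y -0.0746 -0.0572 z 0.0595 [13 15 17]
```

```bash
python3 - <<'E'
from h import *
for n in ("s3","w3"):
    f=np.load(n+".npz"); W=f["W"]
    a=np.array([np.cos(A),np.sin(A)]); 
    X=(W[...,:2]-C)@a; Y=(W[...,:2]-C)@np.array([-a[1],a[0]]); z=W[...,2]
    m=(abs(X+.0595)<.03)&(abs(Y+.065)<.05)&(z>.2)
    q=np.c_[X[m],Y[m],z[m]]; print(n,len(q),np.percentile(q,[0.5,2,50,98],axis=0).round(4).tolist())
    t=q[q[:,2]<.285]; print("tip zone",t.min(0).round(4),t.max(0).round(4))
for u in (304,307,309,332,335): print(u,[(v,X[v,u].round(3),Y[v,u].round(3),z[v,u].round(3)) for v in (218,222,226,236,246,252)])
E
```

```text
s3 5838 [[-0.0892, -0.1138, 0.2608], [-0.0886, -0.1126, 0.2688], [-0.0698, -0.0966, 0.413], [-0.0387, -0.0338, 0.5236]]
tip zone [-0.0695 -0.0981  0.2565] [-0.0474 -0.0341  0.2849]
w3 52360 [[-0.0893, -0.1142, 0.2623], [-0.0888, -0.1113, 0.2774], [-0.0828, -0.0649, 0.3755], [-0.0585, -0.0182, 0.3891]]
tip zone [-0.0707 -0.0967  0.2526] [-0.052  -0.0352  0.285 ]
304 [(218, np.float64(-0.051), np.float64(-0.087), np.float64(0.007)), (222, np.float64(-0.046), np.float64(-0.087), np.float64(0.003)), (226, np.float64(-0.041), np.float64(-0.087), np.float64(0.005)), (236, np.float64(-0.029), np.float64(-0.087), np.float64(0.006)), (246, np.float64(-0.016), np.float64(-0.087), np.float64(0.005)), (252, np.float64(-0.008), np.float64(-0.087), np.float64(0.006))]
307 [(218, np.float64(-0.051), np.float64(-0.083), np.float64(0.005)), (222, np.float64(-0.047), np.float64(-0.083), np.float64(0.008)), (226, np.float64(-0.042), np.float64(-0.083), np.float64(0.008)), (236, np.float64(-0.029), np.float64(-0.083), np.float64(0.008)), (246, np.float64(-0.016), np.float64(-0.084), np.float64(0.005)), 
[... 568 characters left out ...]
loat64(-0.053), np.float64(0.008)), (226, np.float64(-0.042), np.float64(-0.053), np.float64(0.008)), (236, np.float64(-0.029), np.float64(-0.053), np.float64(0.008)), (246, np.float64(-0.016), np.float64(-0.053), np.float64(0.006)), (252, np.float64(-0.008), np.float64(-0.053), np.float64(0.006))]
335 [(218, np.float64(-0.051), np.float64(-0.049), np.float64(0.005)), (222, np.float64(-0.046), np.float64(-0.049), np.float64(0.006)), (226, np.float64(-0.041), np.float64(-0.049), np.float64(0.005)), (236, np.float64(-0.028), np.float64(-0.049), np.float64(0.004)), (246, np.float64(-0.016), np.float64(-0.049), np.float64(0.006)), (252, np.float64(-0.008), np.float64(-0.049), np.float64(0.006))]
```

Emit:
{"op": "drive_tool", "data": {
  "fingers": [-0.2, -0.2, -0.2, -0.2, -0.2, -0.2],
  "slide": [
    [-2, 0, 40],
    [-4, -1, 90],
    [-4, -1, 135],
    [-4, -1, 165],
    [-4, -1, 175],
    [-4, -1, 175]
  ],
  "turn": [0, 0, 0, 0, 0, 0]
}}

```text
time_s: 8.55
eef_pos: [0.5499, 0.003, 0.1079]
tcp_rot: [0.001, -0.221, 0.975, -0.0]
ft_force: [0.6, -0.1, 1.0]
finger_gap: 0.4
grasp_force: 0.0
```

```bash
python3 - <<'E'
from h import *
rep([-.0555,-.0665,.073])
p,d,W=cloud("wrist"); cv2.imwrite("pics/w4.png",p[...,::-1])
E
```

```text
t 8.55 eef [0.5499 0.003  0.1079] J [ 0.5   0.48 -0.78  1.96  0.44  0.88  1.51] F [ 0.6 -0.1  1. ] gap 0.4 gf 0.0
turn needed 1.571
case xyz of TCP [-0.0531 -0.0669  0.1079]
slide mm [ 2.4  0.4 34.9]
```

View pics/w4.png

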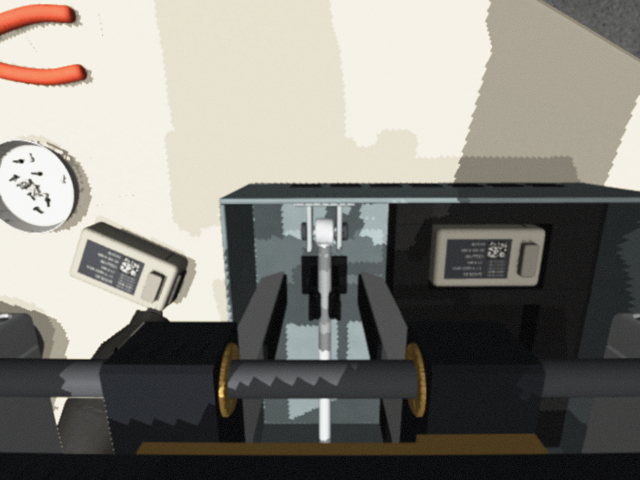

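The rod is at column 325, centred between the fingers, with its pivot at (325,230) and the clip at (324,275).

Emit:
{"op": "drive_tool", "data": {
  "fingers": [-0.2, -0.2, -0.2, -0.6, -1, -1, -1, -1],
  "slide": [
    [2, 0, 15],
    [2, 0, 28],
    [2, 0, 35],
    [2, 0, 35],
    [2, 0, 35],
    [2, 0, 35],
    [2, 0, 35],
    [2, 0, 35]
  ],
  "turn": [0, 0, 0, 0, 0, 0, 0, 0],
  "force": 45
}}

```text
time_s: 9.6
eef_pos: [0.5469, 0.0028, 0.0717]
tcp_rot: [0.0, -0.221, 0.975, 0.0]
ft_force: [-3.5, 5.0, 2.5]
finger_gap: 0.071
grasp_force: 45.0
```

```bash
python3 -c "
from h import *
rep([-.0555,-.0665,.073])"
```

```text
t 9.6 eef [0.5469 0.0028 0.0717] J [ 0.48  0.53 -0.75  1.99  0.49  0.81  1.46] F [-3.5  5.   2.5] gap 0.071 gf 45.0
turn needed 1.571
case xyz of TCP [-0.056  -0.0657  0.0717]
slide mm [-0.5 -0.8 -1.3]
```

Emit:
{"op": "drive_tool", "data": {
  "fingers": [-1, -1, -1, -1, -1, -1, -1, -1],
  "slide": [
    [0, 0, -4],
    [0, 0, -8],
    [0, 0, -12],
    [0, 0, -16],
    [0, 0, -18],
    [2, 0, -20],
    [5, 0, -24],
    [5, 0, -24]
  ],
  "turn": [0, 0, 0, 0, 0, 0, 0, 0]
}}

```text
time_s: 10.6
eef_pos: [0.5425, -0.0004, 0.0959]
tcp_rot: [0.0, -0.221, 0.975, -0.0]
ft_force: [-1.3, -0.1, -0.6]
finger_gap: 0.004
grasp_force: 0.0
```

```bash
python3 - <<'E'
from h import *
rep()
p,d,W=cloud("side"); np.savez("s5.npz",p=p,W=W); cv2.imwrite("pics/s5.png",cv2.resize(p[100:330,220:440,::-1],None,fx=2.5,fy=2.5))
E
```

```text
t 10.6 eef [ 5.425e-01 -4.000e-04  9.590e-02] J [ 0.51  0.49 -0.78  1.98  0.45  0.85  1.5 ] F [-1.3 -0.1 -0.6] gap 0.004 gf 0.0
turn needed 1.571
case xyz of TCP [-0.0613 -0.0667  0.0959]
```

View pics/s5.png

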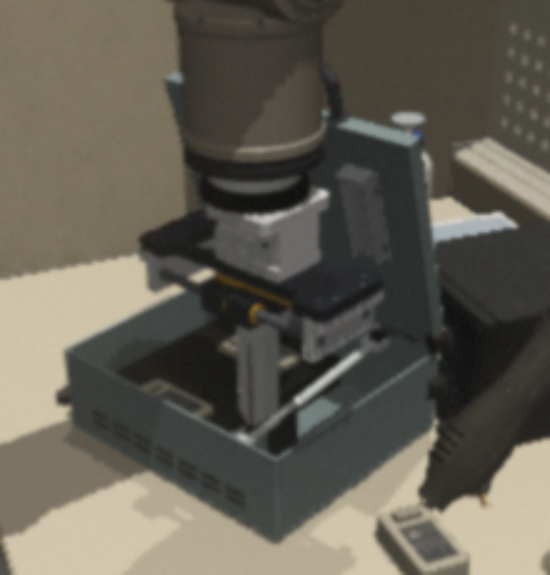

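The rod slipped out of the tips, but it is clear of its clip. It runs from its pivot at about (247,437) up to (380,340) in the crop, so I'll measure its angle.

```bash
cat >> h.py <<'E'
def case(W):
    a=np.array([np.cos(A),np.sin(A)]); d=W[...,:2]-C
    return np.stack([d@a,d@np.array([-a[1],a[0]]),W[...,2]],-1)
def rod(p,W):
    Q=case(W); m=(abs(Q[...,1]+.066)<.013)&(Q[...,0]>-.065)&(Q[...,0]<.09)&(Q[...,2]>.045)&(p.min(-1)>140)
    q=Q[m]; t=np.arctan2(q[:,2]-.056,q[:,0]+.0795); print("rod n",len(q),"ang",np.percentile(t,[10,50,90]).round(3),"reach",np.hypot(q[:,2]-.056,q[:,0]+.0795).max().round(3))
def lid(W):
    Q=case(W); m=(abs(Q[...,1])<.11)&(Q[...,2]>.13)&(Q[...,0]<.12)&(Q[...,0]>-.1)
    q=Q[m]; t=np.arctan2(q[:,2]-.08,.1025-q[:,0]); h=np.histogram(t,np.arange(.6,1.4,.02)); print("lid hist",[(round(b,2),int(n)) for b,n in zip(h[1],h[0]) if n>150])
E
python3 - <<'E'
from h import *
f=np.load("s5.npz"); rod(f["p"],f["W"]); lid(f["W"])
E
```

```text
rod n 88 ang [0.118 0.137 0.156] reach 0.144
lid hist [(np.float64(0.66), 152), (np.float64(0.68), 153), (np.float64(0.7), 204), (np.float64(0.72), 190), (np.float64(0.74), 171), (np.float64(0.76), 178), (np.float64(0.78), 153), (np.float64(0.84), 162), (np.float64(0.86), 157), (np.float64(0.9), 152), (np.float64(0.92), 158), (np.float64(0.94), 151), (np.float64(0.96), 167), (np.float64(0.98), 217), (np.float64(1.0), 341), (np.float64(1.26), 237), (np.float64(1.28), 761), (np.float64(1.3), 925)]
```

Emit:
{"op": "drive_tool", "data": {
  "fingers": [-0.3, -0.3, -0.3, -0.3, -0.3, -1, -1, -1],
  "slide": [
    [-6, 0, -8],
    [-6, 0, -8],
    [-6, 0, 10],
    [-6, 0, 22],
    [-6, 0, 30],
    [-6, 0, 30],
    [-6, 0, 30],
    [-6, 0, 30]
  ],
  "turn": [0, 0, 0, 0, 0, 0, 0, 0],
  "force": 60
}}

```text
time_s: 11.65
eef_pos: [0.5478, 0.0033, 0.0658]
tcp_rot: [0.0, -0.221, 0.975, 0.0]
ft_force: [-2.9, 5.7, 1.5]
finger_gap: 0.068
grasp_force: 59.2
```

Emit:
{"op": "drive_tool", "data": {
  "fingers": [-1, -1, -1, -1, -1, -1],
  "slide": [
    [0, 0, 0],
    [0, 0, -3],
    [0, 0, -5],
    [0, 0, -7],
    [0, 0, -9],
    [0, 0, -9]
  ],
  "turn": [0, 0, 0, 0, 0, 0]
}}

```text
time_s: 12.4
eef_pos: [0.5466, 0.0026, 0.0744]
tcp_rot: [-0.001, -0.221, 0.975, 0.0]
ft_force: [-8.2, 4.4, -0.8]
finger_gap: 0.066
grasp_force: 60.0
```

```bash
python3 - <<'E'
from h import *
rep()
p,d,W=cloud("side"); rod(p,W)
Q=case(W); m=(Q[...,2]>.27)&(Q[...,2]<.33)&(Q[...,0]<.02)&(Q[...,0]>-.2)&(abs(Q[...,1]+.066)<.1); print("link",Q[m].min(0).round(3),Q[m].max(0).round(3))
E
```

```text
t 12.4 eef [0.5466 0.0026 0.0744] J [ 0.48  0.52 -0.75  1.99  0.49  0.82  1.47] F [-8.2  4.4 -0.8] gap 0.066 gf 60.0
turn needed 1.571
case xyz of TCP [-0.0563 -0.0657  0.0744]
rod n 11 ang [0.218 0.245 0.282] reach 0.079
link [-0.105 -0.115  0.27 ] [-0.02 -0.03  0.33]
```

Emit:
{"op": "drive_tool", "data": {
  "fingers": [-1, -1, -1, -1, -1, -1],
  "slide": [
    [0, 0, -2],
    [0, 0, -4],
    [0, 0, -6],
    [0, 0, -8],
    [0, 0, -10],
    [0, 0, -10]
  ],
  "turn": [0, 0, 0, 0, 0, 0]
}}

```text
time_s: 13.2
eef_pos: [0.5473, 0.0029, 0.0851]
tcp_rot: [-0.0, -0.221, 0.975, 0.0]
ft_force: [-9.6, 4.5, 10.7]
finger_gap: 0.064
grasp_force: 59.9
```

```bash
python3 - <<'E'
from h import *
rep()
p,d,W=cloud("side"); cv2.imwrite("pics/s6.png",cv2.resize(p[200:330,290:420,::-1],None,fx=4,fy=4))
Q=case(W); m=(abs(Q[...,1]+.066)<.012)&(Q[...,0]>0)&(Q[...,0]<.1)&(Q[...,2]>.05)&(Q[...,2]<.2)
for q in Q[m][::15]: print(q.round(3),end=' ')
E
```

```text
t 13.2 eef [0.5473 0.0029 0.0851] J [ 0.49  0.51 -0.76  1.98  0.47  0.84  1.48] F [-9.6  4.5 10.7] gap 0.064 gf 59.9
turn needed 1.571
case xyz of TCP [-0.0556 -0.0658  0.0851]
[ 0.067 -0.054  0.2  ] [ 0.067 -0.054  0.194] [ 0.068 -0.055  0.189] [ 0.072 -0.058  0.184] [ 0.073 -0.055  0.179] [ 0.076 -0.055  0.173] [ 0.076 -0.063  0.173] [ 0.073 -0.055  0.167] [ 0.079 -0.058  0.164] [ 0.07  -0.077  0.171] [ 0.066 -0.078  0.168] [ 0.082 -0.057  0.149] [ 0.084 -0.056  0.144] [ 0.083 -0.073  0.147] [ 0.087 -0.066  0.139] [ 0.087 -0.058  0.132] [ 0.089 -0.07   0.13 ] [ 0.093 -0.075  0.121] [ 0.097 -0.068  0.105] [ 0.099 -0.069  0.098] [ 0.084 -0.075  0.099] [ 0.1   -0.078  0.079] [ 0.099 -0.077  0.064] [ 0.011 -0.069  0.081] [ 0.    -0.068  0.079]
```

View pics/s6.png

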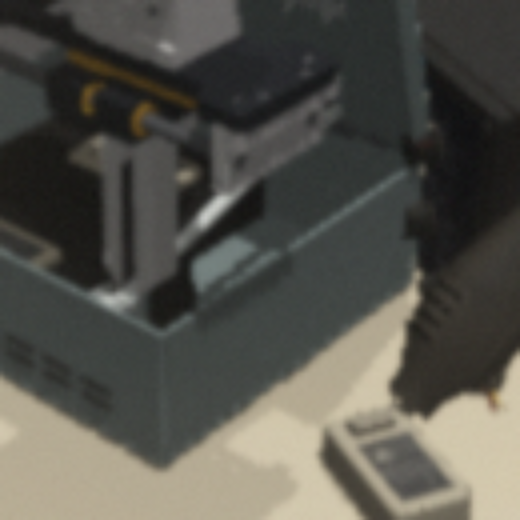

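The rod is out of the clip at about 0.28 rad, but it creeps through the pads because the lever is so short. I'll regrip deeper and lift more slowly.

Emit:
{"op": "drive_tool", "data": {
  "fingers": [-0.7, -0.6, -0.6, -0.6, -1, -1, -1, -1],
  "slide": [
    [0, 0, 0],
    [0, 0, 0],
    [-2, 0, 10],
    [-2, 0, 18],
    [-2, 0, 18],
    [-2, 0, 18],
    [-2, 0, 18],
    [-2, 0, 18]
  ],
  "turn": [0, 0, 0, 0, 0, 0, 0, 0],
  "force": 60
}}

```text
time_s: 14.25
eef_pos: [0.5491, 0.0038, 0.0663]
tcp_rot: [-0.0, -0.221, 0.975, 0.0]
ft_force: [-3.5, 4.5, -4.9]
finger_gap: 0.066
grasp_force: 60.0
```

Emit:
{"op": "drive_tool", "data": {
  "fingers": [-1, -1, -1, -1, -1, -1, -1, -1],
  "slide": [
    [0, 0, -1],
    [0, 0, -2],
    [0, 0, -4],
    [0, 0, -6],
    [0, 0, -8],
    [0, 0, -10],
    [0, 0, -12],
    [0, 0, -12]
  ],
  "turn": [0, 0, 0, 0, 0, 0, 0, 0]
}}

```text
time_s: 15.25
eef_pos: [0.5471, 0.0029, 0.0771]
tcp_rot: [-0.002, -0.221, 0.975, 0.0]
ft_force: [-8.8, 2.9, -16.9]
finger_gap: 0.07
grasp_force: 60.0
```

```bash
cat >> h.py <<'E'
def rod2():
    p,d,W=cloud("side"); Q=case(W); m=(abs(Q[...,1]+.066)<.009)&(Q[...,0]>-.035)&(Q[...,0]<.06)&(Q[...,2]>.05)&(Q[...,2]<.2)&(p.min(-1)>110)
    q=Q[m]; q=q[q[:,0]<.1025-(q[:,2]-.08)*.3-.03]; print(np.c_[q,np.arctan2(q[:,2]-.058,q[:,0]+.0795)][::max(1,len(q)//12)].round(3).tolist())
E
python3 - <<'E'
from h import *
rep(); rod2()
E
```

```text
t 15.25 eef [0.5471 0.0029 0.0771] J [ 0.48  0.52 -0.75  1.98  0.48  0.83  1.47] F [ -8.8   2.9 -16.9] gap 0.07 gf 60.0
turn needed 1.571
case xyz of TCP [-0.0557 -0.0657  0.0771]
[[-0.004, -0.066, 0.094, 0.442], [-0.005, -0.067, 0.093, 0.443], [-0.007, -0.066, 0.091, 0.431], [-0.007, -0.068, 0.092, 0.437], [-0.012, -0.068, 0.092, 0.463], [-0.01, -0.068, 0.091, 0.441], [-0.007, -0.069, 0.09, 0.418], [-0.013, -0.069, 0.091, 0.46], [-0.009, -0.068, 0.088, 0.408], [-0.01, -0.071, 0.09, 0.425], [-0.012, -0.068, 0.087, 0.407], [-0.01, -0.068, 0.086, 0.387], [-0.008, -0.07, 0.086, 0.377], [-0.028, -0.066, 0.082, 0.435], [-0.028, -0.069, 0.084, 0.462], [-0.024, -0.068, 0.082, 0.405], [-0.029, -0.067, 0.081, 0.427], [-0.028, -0.068, 0.081, 0.417]]
```

Emit:
{"op": "drive_tool", "data": {
  "fingers": [-0.6, -0.6, -0.6, -0.6, -0.6, -0.6, -1, -1],
  "slide": [
    [0, 0, 0],
    [0, 0, -12],
    [0, 0, -25],
    [-15, 0, -25],
    [-31, 0, -23],
    [-31, 0, -19],
    [-31, 0, -19],
    [-31, 0, -19]
  ],
  "turn": [0, 0, 0, 0, 0, 0, 0, 0]
}}

```text
time_s: 16.3
eef_pos: [0.5769, 0.0172, 0.0971]
tcp_rot: [-0.001, -0.221, 0.975, 0.0]
ft_force: [-2.3, 4.4, -2.1]
finger_gap: 0.065
grasp_force: 60.0
```

```bash
python3 - <<'E'
from h import *
rep(); rod2()
E
```

```text
t 16.3 eef [0.5769 0.0172 0.0971] J [ 0.45  0.53 -0.76  1.9   0.47  0.89  1.47] F [-2.3  4.4 -2.1] gap 0.065 gf 60.0
turn needed 1.571
case xyz of TCP [-0.0226 -0.0656  0.0971]
[[0.035, -0.065, 0.107, 0.402], [0.031, -0.065, 0.104, 0.392], [0.032, -0.07, 0.105, 0.401], [0.03, -0.066, 0.102, 0.384], [0.031, -0.07, 0.103, 0.386], [0.026, -0.064, 0.101, 0.386], [0.027, -0.068, 0.102, 0.392], [0.032, -0.069, 0.1, 0.36], [0.024, -0.066, 0.1, 0.388], [0.027, -0.069, 0.1, 0.375], [0.02, -0.067, 0.1, 0.401], [0.024, -0.068, 0.098, 0.371], [0.019, -0.068, 0.099, 0.393], [0.022, -0.07, 0.098, 0.378], [-0.035, -0.069, 0.075, 0.369]]
```

Emit:
{"op": "drive_tool", "data": {
  "fingers": [-1, -1, -1, -1, -1, -1, -1, -1],
  "slide": [
    [1, 0, -3],
    [3, 0, -7],
    [5, 0, -10],
    [8, 0, -14],
    [11, 0, -18],
    [15, 0, -22],
    [19, 0, -25],
    [19, 0, -25]
  ],
  "turn": [0, 0, 0, 0, 0, 0, 0, 0]
}}

```text
time_s: 17.35
eef_pos: [0.5605, 0.008, 0.1228]
tcp_rot: [0.0, -0.22, 0.975, -0.0]
ft_force: [0.1, -0.1, -0.5]
finger_gap: 0.005
grasp_force: 0.0
```

```bash
python3 - <<'E'
from h import *
rep(); rod2()
E
```

```text
t 17.35 eef [0.5605 0.008  0.1228] J [ 0.5   0.48 -0.79  1.93  0.43  0.91  1.51] F [ 0.1 -0.1 -0.5] gap 0.005 gf 0.0
turn needed 1.57
case xyz of TCP [-0.0414 -0.0669  0.1228]
[[0.038, -0.069, 0.125, 0.518], [0.035, -0.069, 0.122, 0.506], [0.028, -0.062, 0.118, 0.508], [0.027, -0.068, 0.118, 0.513], [0.021, -0.063, 0.115, 0.515], [0.017, -0.068, 0.116, 0.536], [0.012, -0.065, 0.112, 0.535], [0.01, -0.069, 0.112, 0.545], [0.013, -0.069, 0.109, 0.5], [0.007, -0.067, 0.106, 0.503], [0.002, -0.066, 0.103, 0.511], [-0.007, -0.066, 0.1, 0.531], [-0.023, -0.067, 0.09, 0.518], [-0.034, -0.068, 0.086, 0.55]]
```

Emit:
{"op": "drive_tool", "data": {
  "fingers": [-0.6, -0.6, -0.6, -0.6, -0.6, -1, -1, -1],
  "slide": [
    [-10, 1, -5],
    [-19, 1, -5],
    [-19, 1, 8],
    [-19, 1, 20],
    [-19, 1, 27],
    [-19, 1, 27],
    [-19, 1, 27],
    [-19, 1, 27]
  ],
  "turn": [0, 0, 0, 0, 0, 0, 0, 0]
}}

```text
time_s: 18.4
eef_pos: [0.577, 0.0174, 0.0956]
tcp_rot: [-0.0, -0.221, 0.975, -0.0]
ft_force: [-2.1, 0.1, -2.9]
finger_gap: 0.069
grasp_force: 60.0
```

Emit:
{"op": "drive_tool", "data": {
  "fingers": [-1, -1, -1, -1, -1, -1, -1, -1],
  "slide": [
    [0, 0, -1],
    [1, 0, -2],
    [2, 0, -4],
    [3, 0, -6],
    [4, 0, -7],
    [5, 0, -9],
    [6, 0, -10],
    [6, 0, -10]
  ],
  "turn": [0, 0, 0, 0, 0, 0, 0, 0]
}}

```text
time_s: 19.4
eef_pos: [0.5722, 0.0152, 0.1059]
tcp_rot: [0.001, -0.221, 0.975, 0.0]
ft_force: [-0.9, 0.1, -2.7]
finger_gap: 0.067
grasp_force: 60.0
```

```bash
python3 - <<'E'
from h import *
rep(); rod2()
E
```

```text
t 19.4 eef [0.5722 0.0152 0.1059] J [ 0.47  0.52 -0.77  1.91  0.46  0.9   1.48] F [-0.9  0.1 -2.7] gap 0.067 gf 60.0
turn needed 1.571
case xyz of TCP [-0.0277 -0.0654  0.1059]
[[0.025, -0.064, 0.131, 0.609], [0.028, -0.065, 0.13, 0.592], [0.028, -0.067, 0.131, 0.6], [0.025, -0.065, 0.129, 0.6], [0.025, -0.067, 0.13, 0.607], [0.026, -0.068, 0.13, 0.597], [0.021, -0.067, 0.129, 0.615], [0.022, -0.069, 0.13, 0.617], [0.026, -0.068, 0.128, 0.582], [0.022, -0.064, 0.126, 0.586], [0.023, -0.066, 0.126, 0.586], [0.022, -0.069, 0.127, 0.596], [0.019, -0.067, 0.126, 0.605], [0.022, -0.067, 0.125, 0.584], [0.019, -0.071, 0.127, 0.609], [0.016, -0.069, 0.125, 0.613], [0.019, -0.069, 0.124, 0.59], [0.016, -0.067, 0.123, 0.596], [0.016, -0.069, 0.123, 0.597], [0.018, -0.07, 0.123, 0.587], [0.015, -0.068, 0.121, 0.588], [0.016, -0.069, 0.121, 0.581]]
```

Emit:
{"op": "drive_tool", "data": {
  "fingers": [-1, -1, -1, -1, -1, -1, -1, -1],
  "slide": [
    [1, 0, -2],
    [3, 0, -4],
    [4, 0, -6],
    [6, 0, -8],
    [8, 0, -10],
    [11, 0, -13],
    [14, 0, -15],
    [14, 0, -15]
  ],
  "turn": [0, 0, 0, 0, 0, 0, 0, 0]
}}

```text
time_s: 20.45
eef_pos: [0.5592, 0.0089, 0.1211]
tcp_rot: [0.0, -0.221, 0.975, -0.0]
ft_force: [-1.0, -0.0, -0.2]
finger_gap: 0.001
grasp_force: 0.1
```

```bash
python3 - <<'E'
from h import *
rep(); rod2()
E
```

```text
t 20.45 eef [0.5592 0.0089 0.1211] J [ 0.5   0.48 -0.79  1.93  0.43  0.91  1.51] F [-1.  -0.  -0.2] gap 0.001 gf 0.1
turn needed 1.571
case xyz of TCP [-0.0422 -0.0656  0.1211]
[[0.014, -0.063, 0.133, 0.678], [0.01, -0.067, 0.132, 0.692], [0.006, -0.067, 0.131, 0.709], [0.01, -0.071, 0.131, 0.681], [0.007, -0.069, 0.129, 0.689], [0.006, -0.068, 0.127, 0.682], [0.003, -0.065, 0.125, 0.682], [0.006, -0.07, 0.125, 0.664], [0.006, -0.07, 0.123, 0.647], [-0.0, -0.07, 0.124, 0.696], [-0.002, -0.069, 0.122, 0.693], [-0.005, -0.069, 0.121, 0.701], [-0.006, -0.068, 0.119, 0.693]]
```

Emit:
{"op": "drive_tool", "data": {
  "fingers": [-0.6, -0.6, -0.6, -0.6, -1, -1, -1, -1],
  "slide": [
    [-4, 0, -12],
    [-20, 0, -14],
    [-20, 0, 4],
    [-20, 0, 16],
    [-20, 0, 16],
    [-20, 0, 16],
    [-20, 0, 16],
    [-20, 0, 16]
  ],
  "turn": [0, 0, 0, 0, 0, 0, 0, 0]
}}

```text
time_s: 21.5
eef_pos: [0.5764, 0.0171, 0.1042]
tcp_rot: [-0.001, -0.221, 0.975, -0.0]
ft_force: [-5.2, -2.5, -5.8]
finger_gap: 0.069
grasp_force: 60.0
```

Emit:
{"op": "drive_tool", "data": {
  "fingers": [-1, -1, -1, -1, -1, -1, -1, -1],
  "slide": [
    [1, 0, -2],
    [3, 0, -4],
    [5, 0, -6],
    [7, 0, -8],
    [9, 0, -10],
    [11, 0, -11],
    [13, 0, -12],
    [13, 0, -12]
  ],
  "turn": [0, 0, 0, 0, 0, 0, 0, 0]
}}

```text
time_s: 22.5
eef_pos: [0.567, 0.0126, 0.1176]
tcp_rot: [0.002, -0.221, 0.975, 0.0]
ft_force: [4.3, 1.6, -4.1]
finger_gap: 0.068
grasp_force: 60.0
```

```bash
python3 - <<'E'
from h import *
rep(); rod2()
E
```

```text
t 22.5 eef [0.567  0.0126 0.1176] J [ 0.48  0.49 -0.79  1.92  0.44  0.91  1.5 ] F [ 4.3  1.6 -4.1] gap 0.068 gf 60.0
turn needed 1.571
case xyz of TCP [-0.0336 -0.0655  0.1176]
[[0.021, -0.064, 0.163, 0.808], [0.021, -0.067, 0.165, 0.815], [0.019, -0.063, 0.162, 0.81], [0.021, -0.065, 0.162, 0.803], [0.021, -0.067, 0.162, 0.802], [0.017, -0.065, 0.161, 0.818], [0.018, -0.067, 0.161, 0.817], [0.013, -0.068, 0.161, 0.839], [0.016, -0.069, 0.16, 0.821]]
```

Emit:
{"op": "drive_tool", "data": {
  "fingers": [-1, -1, -1, -1, -1],
  "slide": [
    [2, 0, -2],
    [4, 0, -4],
    [6, 0, -5],
    [8, 0, -7],
    [8, 0, -7]
  ],
  "turn": [0, 0, 0, 0, 0]
}}

```text
time_s: 23.18
eef_pos: [0.5586, 0.0085, 0.124]
tcp_rot: [0.0, -0.221, 0.975, -0.0]
ft_force: [4.1, 0.7, 3.7]
finger_gap: 0.059
grasp_force: 60.1
```

Emit:
{"op": "drive_tool", "data": {
  "fingers": [-0.7, -0.5, -0.5],
  "slide": [
    [0, 0, 0],
    [0, 0, 0],
    [0, 0, 0]
  ],
  "turn": [0, 0, 0]
}}

```text
time_s: 23.55
eef_pos: [0.5579, 0.0085, 0.1232]
tcp_rot: [-0.0, -0.221, 0.975, 0.0]
ft_force: [-0.3, -0.5, -0.4]
finger_gap: 0.248
grasp_force: 0.0
```

```bash
python3 - <<'E'
from h import *
rep(); rod2()
E
```

```text
t 23.55 eef [0.5579 0.0085 0.1232] J [ 0.5   0.47 -0.79  1.93  0.42  0.91  1.51] F [-0.3 -0.5 -0.4] gap 0.248 gf 0.0
turn needed 1.571
case xyz of TCP [-0.0435 -0.0653  0.1232]
[[0.001, -0.069, 0.151, 0.857], [0.004, -0.069, 0.15, 0.834]]
```

Emit:
{"op": "drive_tool", "data": {
  "fingers": [-0.5, -0.5, -0.2, -0.2, -0.2, -0.2, -0.2, -0.2],
  "slide": [
    [10, 0, -20],
    [25, 0, -60],
    [40, 0, -110],
    [50, 0, -165],
    [60, 0, -220],
    [60, 0, -265],
    [60, 0, -285],
    [60, 0, -285]
  ],
  "turn": [0, 0, 0, 0, 0.18, 0.36, 0.54, 0.72]
}}

```text
time_s: 24.6
eef_pos: [0.5045, -0.0172, 0.4101]
tcp_rot: [0.001, 0.14, 0.99, -0.0]
ft_force: [0.1, -0.1, -0.3]
finger_gap: 0.398
grasp_force: 0.0
```

```bash
python3 - <<'E'
from h import *
rep(); rod2()
p,d,W=cloud("side"); Q=case(W); lid(W); cv2.imwrite("pics/s7.png",cv2.resize(p[90:320,230:430,::-1],None,fx=2.5,fy=2.5))
rep([.033,-.001,.41])
E
```

```text
t 24.6 eef [ 0.5045 -0.0172  0.4101] J [ 0.71  0.09 -0.84  1.68  0.07  1.4   1.14] F [ 0.1 -0.1 -0.3] gap 0.398 gf 0.0
turn needed 0.845
case xyz of TCP [-0.1028 -0.0655  0.4101]
[[0.028, -0.058, 0.182, 0.856], [0.024, -0.064, 0.175, 0.846], [0.017, -0.065, 0.171, 0.864], [0.01, -0.066, 0.166, 0.878], [0.013, -0.068, 0.159, 0.828], [0.006, -0.067, 0.153, 0.842], [-0.003, -0.07, 0.149, 0.874], [-0.007, -0.068, 0.141, 0.85], [-0.012, -0.067, 0.134, 0.844], [-0.019, -0.066, 0.128, 0.857], [-0.024, -0.063, 0.12, 0.841], [-0.026, -0.069, 0.117, 0.831], [-0.034, -0.067, 0.111, 0.863]]
lid hist [(np.float64(1.24), 269), (np.float64(1.26), 597), (np.float64(1.28), 2113), (np.float64(1.3), 1950)]
t 24.7 eef [ 0.5041 -0.0172  0.4087] J [ 0.71  0.09 -0.84  1.69  0.07  1.4   1.15] F [ 0.4 -0.3 -0.2] gap 0.399 gf 0.0
turn needed 0.848
case xyz of TCP [-0.1032 -0.0654  0.4087]
slide mm [-59.6 138.4  -1.3]
```

View pics/s7.png

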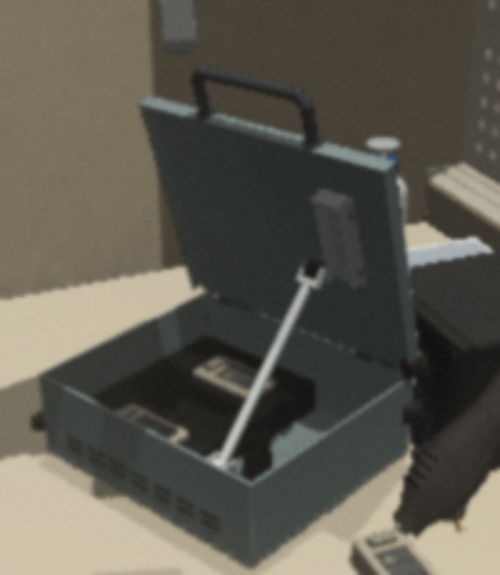

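The prop rod now stands free at about 0.85 rad, with its roller at (312,270) in the crop just below the channel. The lid is still upright and its handle bar is at about (250,85).

Emit:
{"op": "drive_tool", "data": {
  "fingers": [-0.2, -0.2, -0.2, -0.2, -0.2, -0.2, -0.2, -0.2],
  "slide": [
    [-10, 25, 0],
    [-20, 50, 0],
    [-30, 75, 0],
    [-45, 100, 0],
    [-55, 125, 0],
    [-60, 138, 0],
    [-60, 138, 0],
    [-60, 138, 0]
  ],
  "turn": [0.17, 0.34, 0.51, 0.68, 0.85, 0.85, 0.85, 0.85]
}}

```text
time_s: 25.7
eef_pos: [0.599, 0.0984, 0.4085]
tcp_rot: [0.0, 0.532, 0.847, -0.0]
ft_force: [0.2, -0.9, 0.0]
finger_gap: 0.4
grasp_force: 0.0
```

```bash
python3 - <<'E'
from h import *
p,d,W=cloud("side"); Q=case(W)
m=(abs(Q[...,1])<.04)&(Q[...,2]>.305)&(Q[...,2]<.335)&(abs(Q[...,0]-.03)<.04); q=Q[m]; print("bar",len(q),np.percentile(q,[2,50,98],axis=0).round(4).tolist())
rep([.033,-.001,.325])
E
```

```text
bar 178 [[0.0264, -0.0379, 0.3141], [0.0292, -0.002, 0.3195], [0.0337, 0.0372, 0.3231]]
t 25.75 eef [0.5991 0.0982 0.4086] J [ 0.36  0.3  -0.81  1.48  0.22  1.46 -0.01] F [-0.1  0.1  1.1] gap 0.4 gf 0.0
turn needed 0.002
case xyz of TCP [ 0.0322 -0.0021  0.4086]
slide mm [ 1.1  0.8 83.6]
```

Emit:
{"op": "drive_tool", "data": {
  "fingers": [-0.2, -0.2, -0.2, -0.4, -1, -1, -1, -1],
  "slide": [
    [1, 0, 30],
    [1, 0, 60],
    [1, 0, 78],
    [1, 0, 84],
    [1, 0, 84],
    [1, 0, 84],
    [1, 0, 84],
    [1, 0, 84]
  ],
  "turn": [0, 0, 0, 0, 0, 0, 0, 0],
  "force": 25
}}

```text
time_s: 26.75
eef_pos: [0.5992, 0.1002, 0.3254]
tcp_rot: [0.0, 0.533, 0.846, 0.0]
ft_force: [-1.5, -0.9, 6.8]
finger_gap: 0.096
grasp_force: 25.0
```

```bash
python3 -c "
from h import *
rep()"
```

```text
t 26.75 eef [0.5992 0.1002 0.3254] J [ 0.35  0.34 -0.8   1.61  0.25  1.3  -0.04] F [-1.5 -0.9  6.8] gap 0.096 gf 25.0
turn needed 0.001
case xyz of TCP [ 3.320e-02 -3.000e-04  3.254e-01]
```

Emit:
{"op": "drive_tool", "data": {
  "fingers": [-1, -1, -1, -1, -1, -1, -1, -1],
  "slide": [
    [0, -5, 1],
    [0, -12, 4],
    [0, -22, 8],
    [0, -34, 13],
    [0, -45, 18],
    [0, -52, 22],
    [0, -56, 24],
    [0, -56, 24]
  ],
  "turn": [0, 0, 0, 0, 0, 0, 0, 0]
}}

```text
time_s: 27.75
eef_pos: [0.5478, 0.0757, 0.3001]
tcp_rot: [-0.0, 0.533, 0.846, -0.001]
ft_force: [-2.9, -1.5, -1.8]
finger_gap: 0.098
grasp_force: 25.0
```

```bash
cat >> h.py <<'E'
def lidq():
    s=get_state(); e=case(np.array(s["eef_pos"])); print("lid from grip",round(np.arctan2(e[2]-.006-.080,.1025-e[0])+.012,3))
E
python3 -c "
from h import *
rep(); lidq(); rod2()"
```

```text
t 27.75 eef [0.5478 0.0757 0.3001] J [ 0.43  0.26 -0.81  1.76  0.2   1.21  0.01] F [-2.9 -1.5 -1.8] gap 0.098 gf 25.0
turn needed 0.001
case xyz of TCP [-2.380e-02 -3.000e-04  3.001e-01]
lid from grip 1.05
[[0.002, -0.065, 0.156, 0.877], [-0.001, -0.063, 0.15, 0.867], [-0.004, -0.066, 0.148, 0.875], [-0.007, -0.068, 0.146, 0.879], [-0.008, -0.072, 0.143, 0.873], [-0.014, -0.067, 0.137, 0.884], [-0.012, -0.068, 0.133, 0.839], [-0.014, -0.069, 0.129, 0.826], [-0.024, -0.068, 0.127, 0.889], [-0.023, -0.07, 0.123, 0.854], [-0.029, -0.067, 0.117, 0.861], [-0.028, -0.069, 0.113, 0.826]]
```

Emit:
{"op": "drive_tool", "data": {
  "fingers": [-1, -1, -1, -1, -1, -1, -1, -1],
  "slide": [
    [0, -2, 1],
    [0, -4, 2.5],
    [0, -6, 4],
    [0, -8, 5],
    [0, -10, 6],
    [0, -12, 7.5],
    [0, -14, 9],
    [0, -14, 9]
  ],
  "turn": [0, 0, 0, 0, 0, 0, 0, 0]
}}

```text
time_s: 28.8
eef_pos: [0.5353, 0.0698, 0.2913]
tcp_rot: [-0.0, 0.533, 0.846, -0.0]
ft_force: [-1.3, 0.0, -2.1]
finger_gap: 0.098
grasp_force: 25.0
```

```bash
python3 -c "
from h import *
rep(); lidq(); rod2()"
```

```text
t 28.8 eef [0.5353 0.0698 0.2913] J [ 0.45  0.24 -0.82  1.8   0.19  1.19  0.03] F [-1.3  0.  -2.1] gap 0.098 gf 25.0
turn needed 0.001
case xyz of TCP [-0.0375 -0.0003  0.2913]
lid from grip 0.984
[[-0.01, -0.063, 0.167, 1.006], [-0.014, -0.067, 0.165, 1.022], [-0.017, -0.064, 0.161, 1.025], [-0.015, -0.07, 0.16, 1.004], [-0.017, -0.069, 0.156, 1.002], [-0.02, -0.069, 0.154, 1.015], [-0.024, -0.067, 0.15, 1.025], [-0.025, -0.064, 0.145, 1.012], [-0.024, -0.071, 0.145, 1.008], [-0.026, -0.067, 0.14, 0.997], [-0.031, -0.066, 0.138, 1.027], [-0.032, -0.067, 0.134, 1.016], [-0.033, -0.07, 0.131, 1.001]]
```

Rod and lid are rolling home together. I'll lower the last bit, release and check.

Emit:
{"op": "drive_tool", "data": {
  "fingers": [-1, -1, -1, -1, -0.7, -0.5, -0.3, -0.3],
  "slide": [
    [0, -1, 1],
    [0, -3, 2],
    [0, -3, 2],
    [0, -3, 2],
    [0, -3, 2],
    [0, -3, 2],
    [0, -3, 2],
    [0, -3, 2]
  ],
  "turn": [0, 0, 0, 0, 0, 0, 0, 0]
}}

```text
time_s: 29.85
eef_pos: [0.533, 0.0686, 0.2894]
tcp_rot: [-0.0, 0.533, 0.846, -0.0]
ft_force: [0.4, -0.5, -0.2]
finger_gap: 0.35
grasp_force: 0.0
```

Emit:
{"op": "drive_tool", "data": {
  "fingers": [-0.3, -0.3, -0.3, -0.3, -0.3, -0.3, -0.3, -0.3],
  "slide": [
    [0, 0, -20],
    [0, 0, -50],
    [0, 0, -85],
    [0, 0, -115],
    [0, -20, -130],
    [0, -50, -130],
    [0, -80, -130],
    [0, -80, -130]
  ],
  "turn": [0, 0, 0, 0, 0, 0, 0, 0]
}}

```text
time_s: 30.85
eef_pos: [0.4598, 0.0333, 0.42]
tcp_rot: [0.001, 0.534, 0.845, -0.0]
ft_force: [0.6, 0.9, 0.7]
finger_gap: 0.353
grasp_force: 0.0
```

```bash
python3 - <<'E'
from h import *
rep(); rod2()
p,d,W=cloud("side"); lid(W); cv2.imwrite("pics/s8.png",cv2.resize(p[110:310,230:430,::-1],None,fx=2.8,fy=2.8))
Q=case(W); m=(abs(Q[...,1])<.04)&(abs(np.hypot(Q[...,0]-.1025,Q[...,2]-.08)-.248)<.012)&(Q[...,2]>.2); q=Q[m]; print("handle ang",len(q),np.median(np.arctan2(q[:,2]-.08,.1025-q[:,0])+.012))
E
```

```text
t 30.85 eef [0.4598 0.0333 0.42  ] J [ 0.61 -0.02 -0.79  1.75 -0.01  1.41  0.27] F [0.6 0.9 0.7] gap 0.353 gf 0.0
turn needed -0.001
case xyz of TCP [-0.1214 -0.0007  0.42  ]
[[-0.016, -0.066, 0.17, 1.053], [-0.016, -0.066, 0.166, 1.042], [-0.014, -0.069, 0.164, 1.021], [-0.02, -0.069, 0.162, 1.052], [-0.022, -0.066, 0.158, 1.051], [-0.021, -0.07, 0.156, 1.033], [-0.025, -0.068, 0.153, 1.046], [-0.024, -0.07, 0.152, 1.037], [-0.029, -0.069, 0.149, 1.058], [-0.026, -0.069, 0.145, 1.02], [-0.031, -0.069, 0.143, 1.057], [-0.028, -0.068, 0.139, 1.005], [-0.029, -0.067, 0.135, 0.994]]
lid hist [(np.float64(0.9), 152), (np.float64(0.92), 331), (np.float64(0.94), 496), (np.float64(0.96), 1833), (np.float64(1.22), 278), (np.float64(1.24), 185)]
handle ang 185 0.9608563660005743
```

View pics/s8.png

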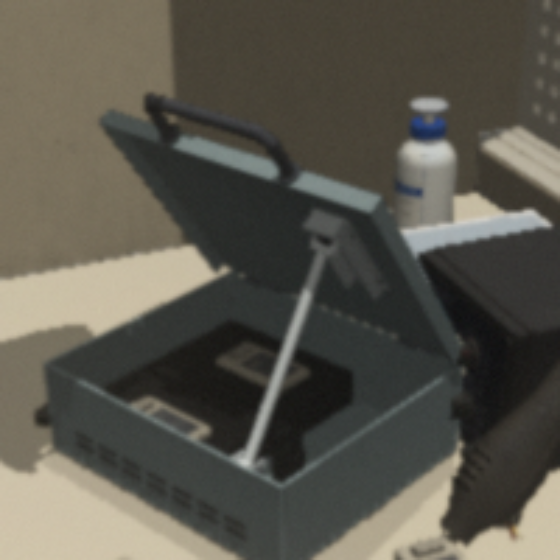

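The lid leans on the rod at about 0.96–0.97 rad, the rod reads about 1.03–1.04, and the roller is at the closed end of the channel near (322,242). The gripper touches nothing, so I'm handing the job in.

```bash
python3 -c "
from plant import *
print(job_done())"
```

```text
the job is handed in; nothing more can be done
None
```

The lid now leans on the prop rod at about 0.96 rad, with the roller at the closed end of the channel and the gripper clear; I handed the job in just after 31 s and no verdict was returned.

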